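# Index the vial carousel to the tall vial

## Task

Turn the orange carousel one click so that the tall vial comes to stand under the black reading ring, and leave it resting in that click stop. Turn it by the carousel itself: do not push on the tall vial, and leave it standing upright in its pocket.

Things in the scene. Friction and masses are not known exactly. Their poses are not given: they have to be found in the camera images.
- grip_bar (a point): Centre of the top face of the grey grip bar, on the carousel's vertical turning axis, 180 mm above the table. The bar is part of the turret: 60 mm long along this point's x, 16 mm thick along its y, 40 mm tall, on a round orange column 28 mm thick; pinch it from above across its thickness and turn. The white base is fixed to the table.
- ring (a point): Centre of the underside of the black reading ring, 142 mm above the table, 88 mm from the turning axis. The ring is fixed to the base: 40 mm across, hole 26 mm, 14 mm tall, carried by a white post 36 mm wide and 156 mm high that stands outside the disc, beyond the ring as seen from the axis.
- tall_vial: White vial with grey cap, loose in a turret pocket: 24 mm across, 75 mm tall; origin at the centre of its underside, 55 mm above the table, z up. It starts in one of the two pockets next to the one under the ring, on either side. Three other vials look alike but are 45 mm tall.
- carousel (a joint): Angle of the orange turret, rad: 0 at the start, positive counter-clockwise from above. Disc 220 mm across, top 52 mm above the table; six pockets 60 degrees apart on an 88 mm radius, rims at 74 mm. It clicks to rest every 1.047 (a stop at 0, no end stops); the hump half-way takes about 0.15 Nm, then it draws itself on to within 2 degrees of the next stop.
Mind the look-alikes: they are no part of the job. What is shaped like the tall_vial but blue or purple is not meant.

How it is judged:
By the outcome, as a careful person would: the job done as asked, in the order asked, and still so for the second after the job is handed in, with the robot touching nothing.
It also fails if it takes over 32 s, if anything falls off the work surface, if the arm or the gripper's body presses on something with over 40 N, if the wrist force passes 120 N, or if a joint passes its speed limit or range.

## Robot

A 6-joint arm with a two-finger parallel gripper is mounted at the origin on the work surface. World frame = base frame: x ahead of the robot, y to its left, z up, the work surface at z = 0. Lengths are in m, angles in rad, forces in N, time in s.
With the tool pointing down it reaches from about 0.275 to 0.825 m from the base axis. Payload 4.9 kg.
Tool frame: the origin (TCP) lies between the finger pads; the fingertips stand 25 mm ahead of it and the grasp point (between the pads) lies 6 mm ahead of it; z points along the fingers, x is the direction in which the jaws open and shut, and the axes are right-handed (so a half turn about z gives the same grasp; the last joint's range is limited). The gripper opens to 85 mm and grips with 20 to 120 N. Pads are 22 mm wide; open, the fingers measure 114 mm over their backs; the gripper's body (76 mm by 85 mm) begins 54 mm behind the grasp point. The pads swing forward as they close: fully open they stand 13 mm farther back than shut.
Start: joints at [1.185, 0.326, -0.193, 1.052, 0, 1.437], TCP at [0.137, 0.533, 0.256] pointing down, gripper open.
Joint ranges: [-2.65, 2.65], [-0.97, 1.79], [-1.3, 1.35], [-1.93, 2.1], [-1.47, 1.37], [-3.14, 3.14]. Speed limits (rad/s): [2.57, 2.57, 3.14, 3.14, 3.14, 3.14].

## Interface

Orientations are given as a unit quaternion [x, y, z, w].
In Python, from bench import get_obs, get_image, camera_info, close_job gives the robot as it stands.
- The arm moves only by the tool play_rows, never from a script. Its argument "targets" is a list of rows, each an object with "xyz": the shift along the tool's x, y, z each as a share of 0.12 m, from -1 to 1, a list of three; "twist": the turn, a rotation vector about the tool's x, y, z each as a share of 90 degrees, from -1 to 1, a list of three. A call has 1 to 20 rows; each row is the pose to reach, as a shift and turn from the pose measured when the call began, along the tool's axes at that moment; what a row does not reach only later rows make up. A row lasts 1/8 s, in which the tool goes at most 62.5 mm and 10.7 degrees, less where a joint would pass 70% of its speed; a pose out of reach is approached as far as the arm can. A call with a number of a shift or a turn outside -1 to 1 is refused whole. A call with a gripper value outside its range is refused whole. "hand" is the opening, from 0 (shut) to 1 (fully open), set as the call begins (left out, the last holds). The fingers move at their own pace and stop on an object; "force" is the grip in N (left out, the last holds). Time passes only in rows, so rows that repeat a pose let the fingers close. It gives the time, the measured TCP pose, the force and the opening at its end, in the units of the state.
- get_obs(): the state, without advancing time (a new reading comes with each control period).
- get_image(name): name is "side" or "top" or "wrist"; returns the picture (384x512x3 uint8, red, green, blue); there is no depth.
- camera_info(name): a dict with "intrinsics" (3x3 intrinsics, pixels), "k1" (the pictures are not rectified: a ray, as slopes to the right and down, at radius r is drawn at 1 + k1 r^2 times it, then the intrinsics apply), "world_from_camera" (4x4, takes a point from camera to world coordinates). Camera axes: x right, y down, z forward; pixel columns grow to the right and rows downward; lengths in m; the calibration is good to about 2 mm. A picture is of the moment at which its call begins: read the wrist's pose just before it. camera_info takes no time and is no camera call; for the wrist camera it gives the pose at the moment of the call.
- close_job(): hands the job in, once; it reports no verdict.
The state is a dict: "t": time; "joint_positions": joint angles; "qvel": joint speeds; "tau": joint torques, N m; "tool_pos": TCP position; "ee_rot": TCP orientation; "force": force on the tool from outside, world axes, zero at the start; "torque": the same for the moment, N m; "width": opening from 0.0 (shut) to 1.0 (fully open).
Only numpy, scipy, OpenCV 4.12 (cv2) and the standard library are available. Lean on these libraries where they do the work, as an engineer would, in place of code of your own. Each camera call takes 0.05 s, during which the arm holds its last target.

## Working session

There is one attempt and no reset: what is moved stays moved. The work goes in short steps, Python scripts to look and compute and a tool call to move; the robot and the scene stay as the last step left them, time stands still between calls to the robot, and variables do not carry over. Pictures are saved under pics/ and viewed, and the job is handed in when it is done.

Besides the shell and the picture viewer there is one more tool, called after ">>>" in YAML: its name, and indented under it one key for each argument. play_rows: Moves the arm, as the interface text tells. Its arguments: {"type":"object","properties":{"targets":{"type":"array","items":{"type":"object","properties":{"xyz":{"type":"array","items":{"type":"number"}},"twist":{"type":"array","items":{"type":"number"}}}}},"hand":{"type":"number"},"force":{"type":"number"}},"required":["targets"]}

```bash
mkdir -p pics; ls; python3 - <<'E'
from bench import *
import cv2
for n in ("top","side","wrist"):
    ci=camera_info(n); im=get_image(n)
    cv2.imwrite(f"pics/{n}0.png",im[:,:,::-1]); print(n,ci)
print(get_obs())
E
```

```text
pics
top {'intrinsics': array([[435.95991643,   0.        , 250.33904722],
       [  0.        , 435.95991643, 191.59541732],
       [  0.        ,   0.        ,   1.        ]]), 'k1': -0.0932505943268716, 'world_from_camera': array([[-0.0277186 , -0.99602225,  0.08468385,  0.42855914],
       [-0.99944896,  0.02606675, -0.02055004, -0.03652728],
       [ 0.01826087, -0.0852068 , -0.99619594,  0.98985883],
       [ 0.        ,  0.        ,  0.        ,  1.        ]])}
side {'intrinsics': array([[389.90570329,   0.        , 257.32428657],
       [  0.        , 389.90570329, 194.33754135],
       [  0.        ,   0.        ,   1.        ]]), 'k1': 0.012368379656089059, 'world_from_camera': array([[ 7.32658501e-01, -3.69846802e-01,  5.71336034e-01,
         1.20315259e-01],
       [-6.80596179e-01, -3.97396131e-01,  6.15520232e-01,
        -4.47255316e-01],
       [-6.01459697e-04, -8.39815252e-01, -5.42871974e-01,
         4.66524765e-01],
       [ 0.00000000e+00,  0.00000000e+00,  0.00000000e+00,
         1.00000000e+00]])}
wrist {'intrinsics': array([[273.62809423,   0.        , 254.
[... 373 characters left out ...]
      ,  0.        ,  1.        ]])}
{'t': 0.15, 'joint_positions': array([ 1.18479896e+00,  3.26800047e-01, -1.93344597e-01,  1.05198155e+00,
        7.01107465e-06,  1.43659377e+00]), 'qvel': array([ 0.00068203, -0.00229193,  0.0029666 ,  0.00161899,  0.00061955,
        0.00021181]), 'tau': array([ 7.51223815e-04, -4.43704963e+01,  2.62664759e+01,  1.04201768e-02,
       -1.81143459e-04,  1.09087958e-05]), 'tool_pos': array([0.1368657 , 0.53228797, 0.25567094]), 'ee_rot': array([ 7.90298055e-01,  6.12722239e-01, -5.77039729e-04,  3.30411018e-04]), 'force': array([ 0.75173869,  0.67397745, -0.0663543 ]), 'torque': array([-0.02381075,  0.02540519,  0.00516855]), 'width': 0.9943838243271957}
```

View pics/top0.png

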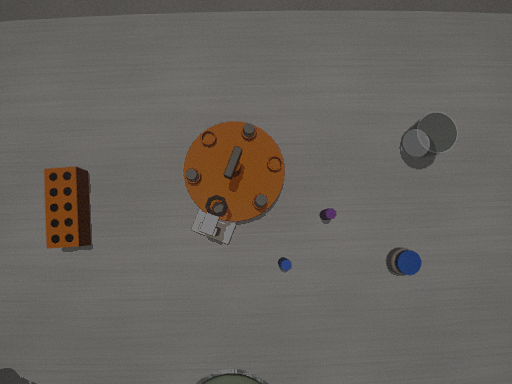

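View pics/side0.png

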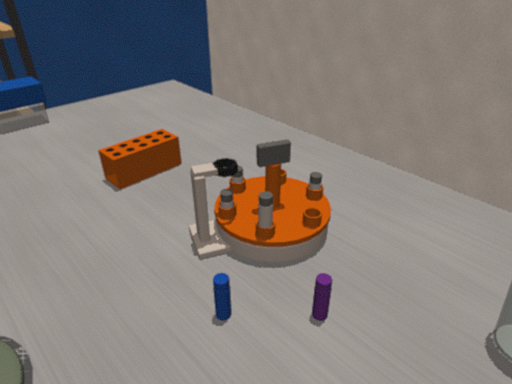

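The tall vial is at about (265,212) in the side view, the pocket nearest that camera. That is (261,201) in the top view, next to the ring at (217,206). It has to go clockwise from above, so −60°. Next I measure the bar.

```bash
cat > h.py <<'E'
import numpy as np, cv2
from bench import *
def ray(n,uv,ci=None):
    ci=ci or camera_info(n);K=ci["intrinsics"];k=ci["k1"]
    d=np.array([(uv[0]-K[0,2])/K[0,0],(uv[1]-K[1,2])/K[1,1]]);s=d.copy()
    for _ in range(20): s=d/(1+k*(s@s))
    T=ci["world_from_camera"];return T[:3,3],T[:3,:3]@np.r_[s,1]
def onz(n,uv,z,ci=None):
    o,d=ray(n,uv,ci);return o+d*(z-o[2])/d[2]
E
python3 - <<'E'
from h import *
im=cv2.imread("pics/top0.png")
c=cv2.resize(im[110:250,170:300],None,fx=6,fy=6,interpolation=cv2.INTER_CUBIC)[:600]
c=cv2.resize(im[115:215,175:300],None,fx=6,fy=6,interpolation=cv2.INTER_CUBIC)
cv2.imwrite("pics/topc.png",c)
s=cv2.imread("pics/side0.png");cv2.imwrite("pics/sidec.png",cv2.resize(s[130:255,180:345],None,fx=4.5,fy=4.5,interpolation=cv2.INTER_CUBIC))
# disc centre from orange mask
h=cv2.cvtColor(im,cv2.COLOR_BGR2HSV);m=cv2.inRange(h,(3,150,60),(18,255,255));m[:,:150]=0
cs,_=cv2.findContours(m,0,2);C=max(cs,key=cv2.contourArea)
pts=np.array([onz("top",p[0],0.052)[:2] for p in cv2.convexHull(C)]).astype(np.float32)
e=cv2.minEnclosingCircle(pts);print("disc",e)
for n,uv,z in [("pocket tall",(261,201),.13),("ringtop",(217,206),.156),("bar",(234,162.5),.18)]:
    print(n,onz("top",uv,z))
E
```

```text
disc ((0.5551079511642456, -0.02091425098478794), 0.10951195657253265)
pocket tall [ 0.48244536 -0.07482371  0.13      ]
ringtop [0.47346398 0.01080975 0.156     ]
bar [ 0.552942   -0.02411823  0.18      ]
```

View pics/topc.png

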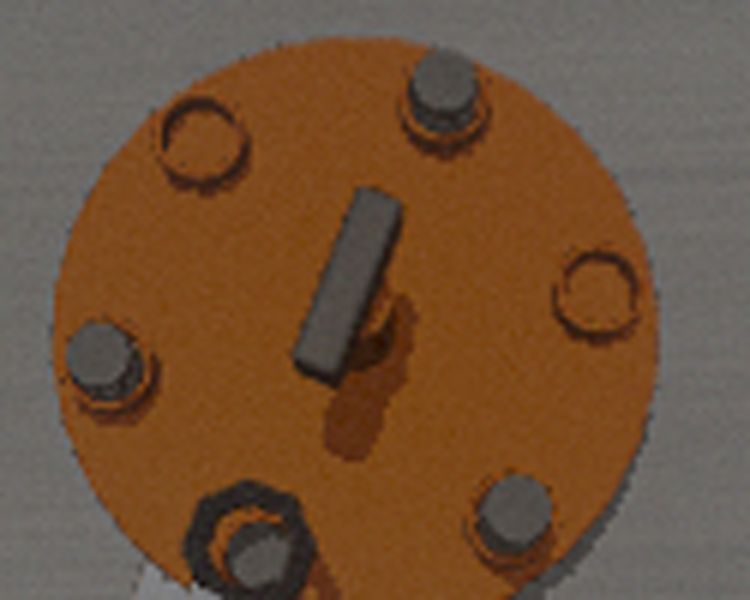

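View pics/sidec.png

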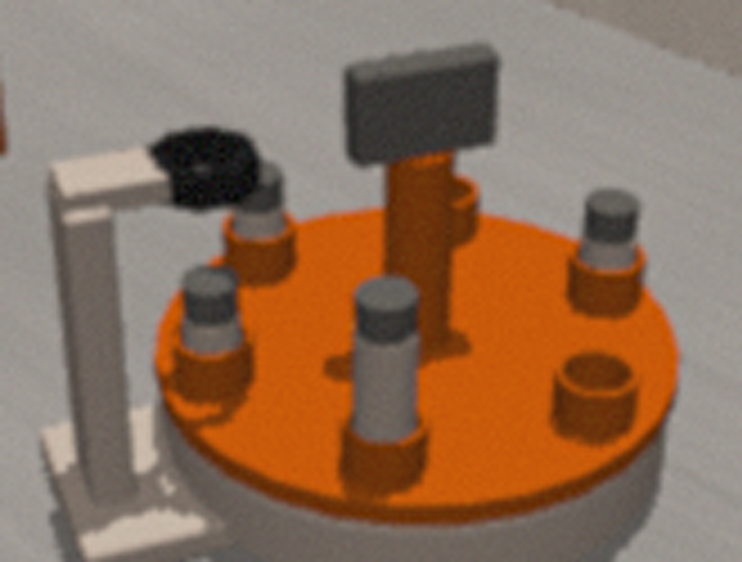

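```bash
python3 - <<'E'
from h import *
from scipy.spatial.transform import Rotation as R
f=lambda x,y:(x/6+175-.4,y/6+115-.4)
g=lambda x,y:(x/4.5+180-.4,y/4.5+130-.4)
a=onz("top",f(381,196),.18);b=onz("top",f(319,367),.18)
print("top bar ends",a,b,np.linalg.norm(a-b),(a+b)/2,"ang",np.degrees(np.arctan2(*(a-b)[1::-1])))
# side: bar top-face corners
P=[g(347,70),g(490,52),g(497,45),g(356,62)]
Q=np.array([onz("side",p,.18) for p in P]);print("side",Q.round(4).tolist(),Q.mean(0))
im=cv2.imread("pics/top0.png")
ring=onz("top",f(250,544),.156);print("ring",ring)
o=get_obs();M=R.from_quat(o["ee_rot"]).as_matrix()
print(M.round(3),o["tool_pos"])
E
```

```text
top bar ends [ 0.58170912 -0.03252384  0.18      ] [ 0.52819513 -0.01186585  0.18      ] 0.05736288014473055 [ 0.55495212 -0.02219485  0.18      ] ang -21.108074222520024
side [[0.5248, -0.0101, 0.18], [0.5753, -0.0357, 0.18], [0.5819, -0.0332, 0.18], [0.532, -0.0073, 0.18]] [ 0.55347786 -0.02159189  0.18      ]
ring [0.47490514 0.0121818  0.156     ]
[[ 0.249  0.968 -0.001]
 [ 0.968 -0.249 -0.001]
 [-0.001 -0.    -1.   ]] [0.1368657  0.53228797 0.25567094]
```

>>> play_rows:
  targets:
    - {"xyz": [-0.36, 0.45, 0], "twist": [0, 0, 0]}
    - {"xyz": [-0.72, 0.9, 0], "twist": [0, 0, 0]}
    - {"xyz": [-0.72, 0.9, 0], "twist": [0, 0, 0]}
  hand: 1

```text
t: 0.52
tool_pos: [0.221, 0.4192, 0.2556]
ee_rot: [0.791, 0.611, -0.001, 0.001]
force: [0.1, 0.5, -0.1]
width: 1.0
```

>>> play_rows:
  targets:
    - {"xyz": [-0.36, 0.45, 0], "twist": [0, 0, 0]}
    - {"xyz": [-0.72, 0.9, 0], "twist": [0, 0, 0]}
    - {"xyz": [-0.72, 0.9, 0], "twist": [0, 0, 0]}

```text
t: 0.9
tool_pos: [0.3051, 0.3066, 0.2558]
ee_rot: [0.793, 0.61, -0.001, 0.001]
force: [-0.4, 1.1, -0.9]
width: 1.0
```

>>> play_rows:
  targets:
    - {"xyz": [-0.36, 0.45, 0], "twist": [0, 0, 0]}
    - {"xyz": [-0.72, 0.9, 0], "twist": [0, 0, 0]}
    - {"xyz": [-0.72, 0.9, 0], "twist": [0, 0, 0]}

```text
t: 1.27
tool_pos: [0.389, 0.1941, 0.2561]
ee_rot: [0.794, 0.608, -0.001, 0.001]
force: [-0.7, 0.6, 0.2]
width: 0.998
```

>>> play_rows:
  targets:
    - {"xyz": [-0.36, 0.45, 0], "twist": [0, 0, 0]}
    - {"xyz": [-0.72, 0.9, 0], "twist": [0, 0, 0.09]}
    - {"xyz": [-0.72, 0.9, 0], "twist": [0, 0, 0.09]}
    - {"xyz": [-0.72, 0.9, 0], "twist": [0, 0, 0.09]}

```text
t: 1.78
tool_pos: [0.4708, 0.0832, 0.2559]
ee_rot: [0.834, 0.551, -0.001, 0.0]
force: [-0.1, 0.5, -0.7]
width: 0.999
```

```bash
cat >> h.py <<'E'
from scipy.spatial.transform import Rotation as R
def to(x,y,z,ang):
    o=get_obs();M=R.from_quat(o["ee_rot"]).as_matrix();p=o["tool_pos"]
    X=np.array([np.cos(np.radians(ang)),np.sin(np.radians(ang)),0]);Z=np.array([0,0,-1.]);T=np.c_[X,np.cross(Z,X),Z]
    print("t",round(o["t"],2),"pos",p.round(4),"ang",np.degrees(np.arctan2(M[1,0],M[0,0])).round(2),"F",o["force"].round(1),"w",round(o["width"],3))
    print("share",(M.T@(np.array([x,y,z])-p)/.12).round(3),"twist",(R.from_matrix(M.T@T).as_rotvec()/(np.pi/2)).round(3))
E
python3 - <<'E'
from h import *
to(.5545,-.0215,.256,67.5)
ci=camera_info("wrist");cv2.imwrite("pics/w1.png",get_image("wrist")[:,:,::-1])
E
```

```text
t 1.77 pos [0.4708 0.0832 0.2559] ang 66.9 F [-0.1  0.5 -0.7] w 0.999
share [-0.529  0.984 -0.001] twist [-0.001  0.001 -0.007]
```

View pics/w1.png

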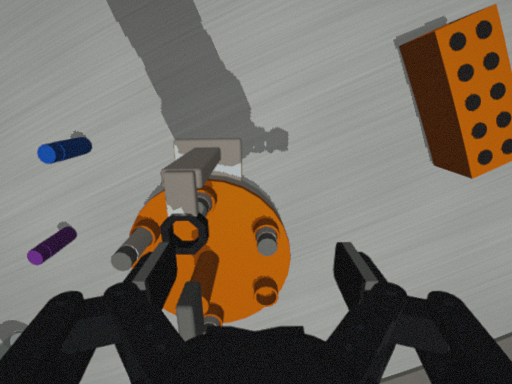

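The wrist view confirms that the long vial at (130,250) stands next to the ring at (185,233). Now I go over the axis.

>>> play_rows:
  targets:
    - {"xyz": [-0.26, 0.49, 0], "twist": [0, 0, 0]}
    - {"xyz": [-0.53, 0.98, 0], "twist": [0, 0, 0]}
    - {"xyz": [-0.53, 0.98, 0], "twist": [0, 0, 0]}
    - {"xyz": [-0.53, 0.98, 0], "twist": [0, 0, 0]}

```text
t: 2.33
tool_pos: [0.5525, -0.0189, 0.2555]
ee_rot: [0.834, 0.552, -0.001, -0.001]
force: [-0.6, 0.7, 0.0]
width: 1.0
```

```bash
python3 - <<'E'
from h import *
to(.5545,-.0215,.17,67.5)
cv2.imwrite("pics/w2.png",get_image("wrist")[:,:,::-1])
E
```

```text
t 2.33 pos [ 0.5525 -0.0189  0.2555] ang 67.07 F [-0.6  0.7  0. ] w 1.0
share [-0.013  0.026  0.712] twist [-0.002  0.001 -0.005]
```

View pics/w2.png

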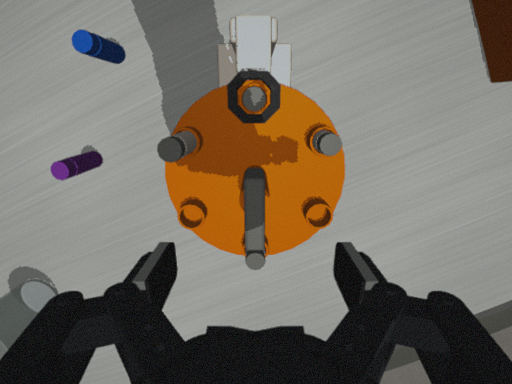

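>>> play_rows:
  targets:
    - {"xyz": [-0.013, 0.026, 0.3], "twist": [0, 0, 0]}
    - {"xyz": [-0.013, 0.026, 0.6], "twist": [0, 0, 0]}
    - {"xyz": [-0.013, 0.026, 0.69], "twist": [0, 0, 0]}
    - {"xyz": [-0.013, 0.026, 0.69], "twist": [0, 0, 0]}

```text
t: 2.88
tool_pos: [0.5535, -0.0201, 0.173]
ee_rot: [0.833, 0.553, -0.002, -0.001]
force: [0.5, 0.8, 0.6]
width: 0.998
```

>>> play_rows:
  targets:
    - {"xyz": [0, 0, 0], "twist": [0, 0, 0]}
    - {"xyz": [0, 0, 0], "twist": [0, 0, 0]}
    - {"xyz": [0, 0, 0], "twist": [0, 0, 0]}
    - {"xyz": [0, 0, 0], "twist": [0, 0, 0]}
    - {"xyz": [0, 0, 0], "twist": [0, 0, 0]}
    - {"xyz": [0, 0, 0], "twist": [0, 0, 0]}
    - {"xyz": [0, 0, 0], "twist": [0, 0, 0]}
    - {"xyz": [0, 0, 0], "twist": [0, 0, 0]}
  hand: 0
  force: 50

```text
t: 3.88
tool_pos: [0.5537, -0.0201, 0.1735]
ee_rot: [0.833, 0.553, -0.001, -0.001]
force: [-1.3, 0.4, 5.6]
width: 0.178
```

```bash
python3 - <<'E'
from h import *
to(.5545,-.0215,.172,7.5);print(get_obs()["torque"],get_obs()["joint_positions"])
cv2.imwrite("pics/w3.png",get_image("wrist")[:,:,::-1]);cv2.imwrite("pics/s3.png",get_image("side")[:,:,::-1])
E
```

```text
t 3.88 pos [ 0.5537 -0.0201  0.1735] ang 67.2 F [-1.3  0.4  5.6] w 0.178
share [-0.008  0.01   0.012] twist [-0.002  0.002  0.663]
[0.11904954 0.22164647 0.01483174] [-1.69340581e-01  4.04665941e-01 -3.01305755e-01  8.68379616e-01
 -3.08239074e-04  2.28663134e-01]
```

View pics/w3.png

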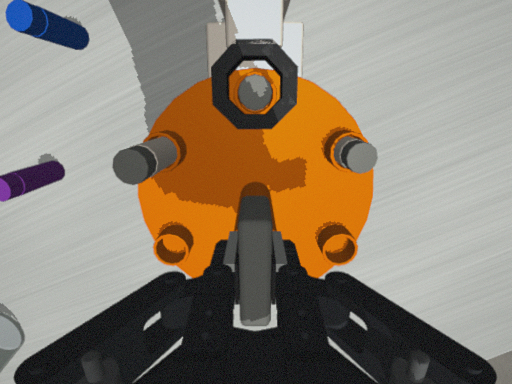

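View pics/s3.png

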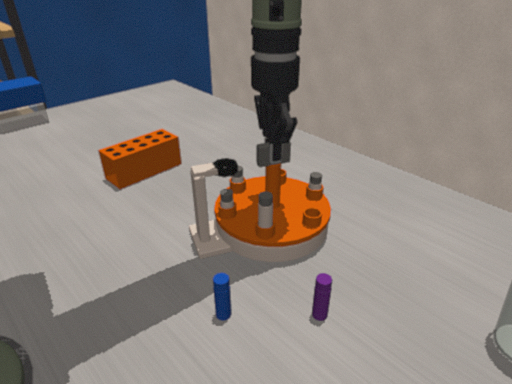

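The bar is gripped: width 0.178 (about 15 mm), with the pads either side of it at (255,260). Now I turn 60° clockwise, slowly.

>>> play_rows:
  targets:
    - {"xyz": [0, 0, 0], "twist": [0, 0, 0.03]}
    - {"xyz": [0, 0, 0], "twist": [0, 0, 0.07]}
    - {"xyz": [0, 0, 0], "twist": [0, 0, 0.11]}
    - {"xyz": [0, 0, 0], "twist": [0, 0, 0.15]}
    - {"xyz": [0, 0, 0], "twist": [0, 0, 0.19]}
    - {"xyz": [0, 0, 0], "twist": [0, 0, 0.23]}
    - {"xyz": [0, 0, 0], "twist": [0, 0, 0.27]}
    - {"xyz": [0, 0, 0], "twist": [0, 0, 0.31]}
    - {"xyz": [0, 0, 0], "twist": [0, 0, 0.35]}
    - {"xyz": [0, 0, 0], "twist": [0, 0, 0.39]}
    - {"xyz": [0, 0, 0], "twist": [0, 0, 0.43]}
    - {"xyz": [0, 0, 0], "twist": [0, 0, 0.47]}
    - {"xyz": [0, 0, 0], "twist": [0, 0, 0.51]}
    - {"xyz": [0, 0, 0], "twist": [0, 0, 0.55]}
    - {"xyz": [0, 0, 0], "twist": [0, 0, 0.59]}
    - {"xyz": [0, 0, 0], "twist": [0, 0, 0.62]}
    - {"xyz": [0, 0, 0], "twist": [0, 0, 0.65]}
    - {"xyz": [0, 0, 0], "twist": [0, 0, 0.665]}
    - {"xyz": [0, 0, 0], "twist": [0, 0, 0.665]}
    - {"xyz": [0, 0, 0], "twist": [0, 0, 0.665]}

```text
t: 6.48
tool_pos: [0.5546, -0.0194, 0.1735]
ee_rot: [0.998, 0.064, -0.001, -0.001]
force: [4.9, 4.2, -0.7]
width: 0.182
```

```bash
python3 - <<'E'
from h import *
to(.5545,-.0215,.172,7.5);print(get_obs()["torque"],get_obs()["joint_positions"])
cv2.imwrite("pics/w4.png",get_image("wrist")[:,:,::-1]);cv2.imwrite("pics/s4.png",get_image("side")[:,:,::-1])
E
```

```text
t 6.47 pos [ 0.5546 -0.0194  0.1735] ang 7.39 F [ 4.9  4.2 -0.7] w 0.182
share [-0.003  0.017  0.012] twist [-0.001  0.001 -0.001]
[ 0.85409658 -0.95598832  0.02326619] [-0.16890885  0.40501007 -0.30072896  0.86711741  0.00173512  1.2729874 ]
```

View pics/w4.png

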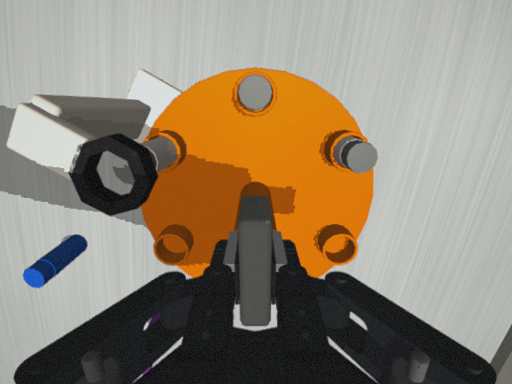

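View pics/s4.png

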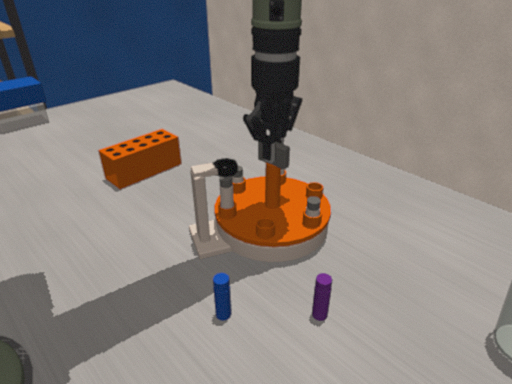

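The tall vial now stands under the ring, at about (227,190) in the side view. I release the bar and lift.

>>> play_rows:
  targets:
    - {"xyz": [0, 0, 0], "twist": [0, 0, 0]}
    - {"xyz": [0, 0, 0], "twist": [0, 0, 0]}
    - {"xyz": [0, 0, 0], "twist": [0, 0, 0]}
    - {"xyz": [0, 0, 0], "twist": [0, 0, 0]}
    - {"xyz": [0, 0, 0], "twist": [0, 0, 0]}
    - {"xyz": [0, 0, 0], "twist": [0, 0, 0]}
  hand: 0.65

```text
t: 7.32
tool_pos: [0.5546, -0.0194, 0.1735]
ee_rot: [0.998, 0.064, -0.001, -0.001]
force: [1.0, 0.5, 0.0]
width: 0.648
```

>>> play_rows:
  targets:
    - {"xyz": [0, 0, -0.2], "twist": [0, 0, 0]}
    - {"xyz": [0, 0, -0.5], "twist": [0, 0, 0]}
    - {"xyz": [0, 0, -0.8], "twist": [0, 0, 0]}
    - {"xyz": [0, 0, -1], "twist": [0, 0, 0]}
    - {"xyz": [0, 0, -1], "twist": [0, 0, 0]}
    - {"xyz": [0, 0, -1], "twist": [0, 0, 0]}

```text
t: 8.07
tool_pos: [0.5543, -0.0196, 0.2925]
ee_rot: [0.998, 0.064, -0.001, -0.001]
force: [-0.0, 0.1, -0.4]
width: 0.649
```

>>> play_rows:
  targets:
    - {"xyz": [0, -0.5, 0], "twist": [0, 0, 0]}
    - {"xyz": [0, -1, 0], "twist": [0, 0, 0]}
    - {"xyz": [0, -1, 0], "twist": [0, 0, 0]}
    - {"xyz": [0, -1, 0], "twist": [0, 0, 0]}

```text
t: 8.57
tool_pos: [0.5384, 0.0993, 0.2916]
ee_rot: [0.998, 0.065, -0.002, -0.001]
force: [-0.3, 0.5, -0.2]
width: 0.649
```

```bash
python3 - <<'E'
from h import *
to(.5545,-.0215,.172,7.5)
s=get_image("side")[:,:,::-1];t=get_image("top")[:,:,::-1];w=get_image("wrist")[:,:,::-1]
cv2.imwrite("pics/w5.png",w);cv2.imwrite("pics/t5.png",t)
cv2.imwrite("pics/s5.png",cv2.resize(s[130:255,180:345],None,fx=4.5,fy=4.5,interpolation=cv2.INTER_CUBIC))
E
```

```text
t 8.57 pos [0.5384 0.0993 0.2916] ang 7.42 F [-0.3  0.5 -0.2] w 0.649
share [0.007 1.017 0.995] twist [-0.001  0.003 -0.001]
```

View pics/s5.png

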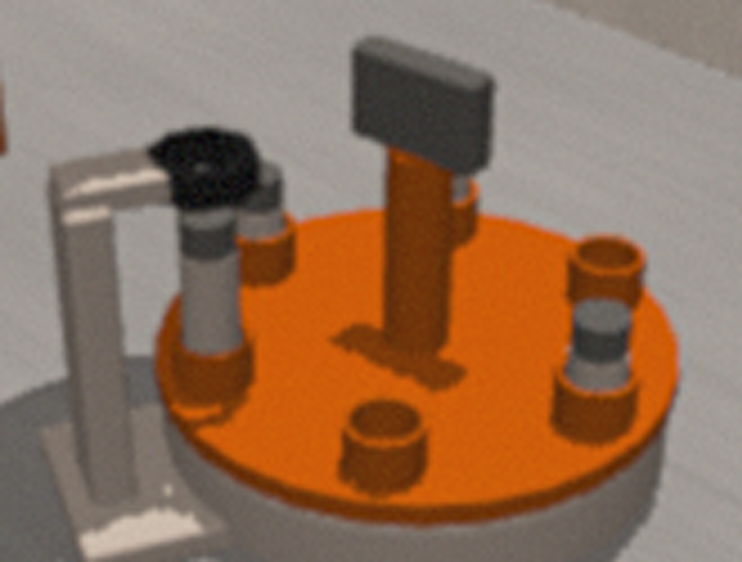

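View pics/t5.png

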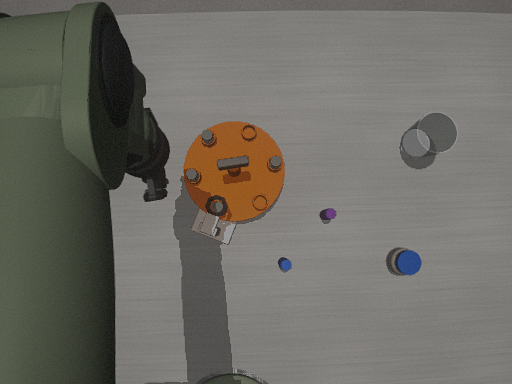

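View pics/w5.png

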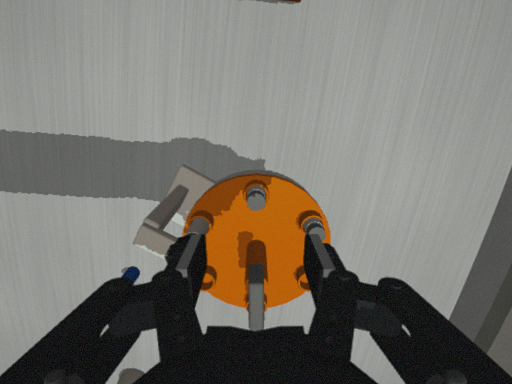

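In the side crop the tall vial stands upright under the ring at (210,285). The pocket rims sit at the same pixels as at the start, for example (595,380) and (385,440). The robot is clear of everything.

```bash
python3 -c "
from bench import *
print(close_job())"
```

```text
the job is handed in; nothing more can be done
None
```

I pinched the grip bar from above and turned the carousel about 60° clockwise, one click. Then I let go, lifted and moved the arm clear, and handed the job in at about 8.7 s.

- **Vial:** the last side picture shows the tall vial upright in its pocket, directly under the black ring. Nothing touched it.
- **Click stop:** the pockets line up by eye with where they sat at the start, so the carousel is resting in the stop. I did not measure the remaining angle in numbers.
- **Forces:** the wrist force read at the end of each move stayed under about 7 N. It was near zero once the arm was clear.
- **Disagreement:** the two camera estimates of the bar's direction differed by a few degrees. The wrist view showed the jaws aligned before I gripped. No check failed.

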